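Weigh out a batch of post feet on the sprung scale

TASK

Load the sprung scale with steel post feet (square plate with a round spigot), setting them down gently in the pan one at a time, standing on their plates, until the pan has sunk so far that its pointer rests between the two jaws of the gauge. Leave the feet you do not need standing upright, and leave everything else on the bench where it is.

Things in the scene. Friction and masses are not known exactly. Their poses are not given: they have to be found in the camera images.
- foot0: Steel post foot, loose: a 60 x 60 x 8 mm square base plate with a plain solid round spigot (26 mm diameter, 55 mm tall) welded upright on its middle; 63 mm tall, about 0.45 kg (within 8 %). Starts standing on the bench on its plate. Origin: centre of the underside of the plate; z up along the spigot. All five feet are alike.
- foot1: Another steel post foot, exactly like foot0 (60 x 60 x 8 mm plate, spigot 26 mm diameter x 55 mm, about 0.45 kg); origin: centre of the plate's underside, z up along the spigot.
- foot2: Another steel post foot, exactly like foot0 (60 x 60 x 8 mm plate, spigot 26 mm diameter x 55 mm, about 0.45 kg); origin: centre of the plate's underside, z up along the spigot.
- foot3: Another steel post foot, exactly like foot0 (60 x 60 x 8 mm plate, spigot 26 mm diameter x 55 mm, about 0.45 kg); origin: centre of the plate's underside, z up along the spigot.
- foot4: Another steel post foot, exactly like foot0 (60 x 60 x 8 mm plate, spigot 26 mm diameter x 55 mm, about 0.45 kg); origin: centre of the plate's underside, z up along the spigot.
- pan (a joint): How far the scale's pan has sunk, in m, growing downwards: about 0.002 empty, 0.09 at its bottom stop. The pan slides straight down on a spring (245 N/m): each post foot set on it sinks it about 18 mm more (within 8 %), and it settles about 1 s after the foot is let go.
- pan_floor (a point): Middle of the inner floor of the scale's square aluminium pan (moves with the pan; z up, x and y parallel to the pan's sides; about 0.204 m above the bench when empty). The inside is 190 x 190 mm with a rim 14 mm high above the floor, so four feet fit in a 2 x 2 pattern, 46 mm out from the middle along x and y each, whichever way their plates are turned. The scale stands on a grey base to the robot's left.
- pointer (a point): Tip of the steel pointer, a flat tongue 4 mm thick that sticks out level from the pan's +x side (far from the robot), 150 mm from the pan's middle; it rises and sinks with the pan. The point lies at mid thickness, 2 mm below the pan's inner floor.
- gauge: Gauge on the upright post of the scale, beside the pointer (post on the pointer's +y side): two level dark steel jaws, each 6 mm thick, one above the other with a gap 25 mm high between them. Fixed; its height differs from one start to the next. Origin: middle of the gap, at the free ends of the jaws, so the gap runs from 12.5 mm below to 12.5 mm above the origin. An empty pan's pointer stands well above the upper jaw.
- square_tube: Bystander: offcut of square steel tube, 40 x 40 mm, 70 mm tall, standing among the feet; origin: centre of its underside.
- angle_bracket: Bystander: aluminium angle bracket, 60 x 50 mm foot, 60 mm tall, standing among the feet; origin: centre of its underside.
- hammer: Bystander: hammer, 260 mm long, lying on the far side of the bench; origin on its underside.
- pliers: Bystander: pliers, 190 mm long, 13 mm thick, lying on the left of the bench; origin on its underside near the middle.
Things that resemble listed ones, but are neither listed nor needed, are in the scene too. Leave any brown look-alike of the foot0 alone.

How it is judged:
By the outcome, as a careful person would: the job done as asked, in the order asked, and still so for the second after the job is handed in, with the robot touching nothing.
It also fails if it takes over 67 s, if anything falls off the work surface, if the arm or the gripper's body presses on something with over 40 N, if the wrist force passes 120 N, or if a joint passes its speed limit or range.

ROBOT

A 6-joint arm with a two-finger parallel gripper is mounted at the origin on the work surface. World frame = base frame: x ahead of the robot, y to its left, z up, the work surface at z = 0. Lengths are in m, angles in rad, forces in N, time in s.
With the tool pointing down it reaches from about 0.275 to 0.975 m from the base axis. Payload 8.4 kg.
Tool frame: the origin (TCP) lies between the finger pads; the fingertips stand 14 mm ahead of it and the grasp point (between the pads) lies 5 mm behind it; z points along the fingers, y is the line along which they close (so a half turn about z gives the same grasp; the last joint's range is limited). The gripper opens to 92 mm and grips with 3 to 60 N. Pads are 20 mm wide; open, the fingers measure 128 mm over their backs; the gripper's body (75 mm by 189 mm) begins 69 mm behind the grasp point.
Start: joints at [-1.206, 0.353, 1.633, -0, 1.155, -0.002], TCP at [0.224, -0.583, 0.229] pointing down, gripper open.
Joint ranges: [-2.63, 2.63], [-0.92, 2.1], [0.06, 2.66], [-1.3, 4.44], [0, 2.69], [-3.02, 3.02]. Speed limits (rad/s): [2.22, 2.22, 2.79, 3.14, 3.14, 3.14].

INTERFACE

Orientations are given as [roll, pitch, yaw] about the fixed x, y, z axes, in that order (R = Rz(yaw) Ry(pitch) Rx(roll)).
In Python, from bench import manip, vision, job gives the robot as it stands.
- The arm moves only by the tool jog_arm, never from a script. Its argument "commands" is a list of rows, each an object with "slide": the shift along the tool's x, y, z in m, a list of three; "twist": the turn, a rotation vector about the tool's x, y, z in degrees, a list of three; "gripper": the closure, from -1 (fully open) to 1 (shut), so that 0 is half open. In form: [{"slide": [dx, dy, dz], "twist": [ax, ay, az], "gripper": gripper}, ...]. A call has 1 to 8 rows; each row is the pose to reach, as a shift and turn from the pose commanded when the call began, along the tool's axes at that moment; what a row does not reach only later rows make up. A row lasts 1/12 s, in which the tool goes at most 41.7 mm and 7.16 degrees, less where a joint would pass 70% of its speed; a pose out of reach is approached as far as the arm can. A call with a gripper value outside its range is refused whole. The fingers move at their own pace and stop on an object; the grip force is fixed at half the most. Time passes only in rows, so rows that repeat a pose let the fingers close. It gives the time, the measured TCP pose, the force, the opening and the grip force at its end, in the units of the state.
- manip.get_obs(): the state, without advancing time (a new reading comes with each control period).
- vision.camera(name): name is "scene" or "top" or "wrist"; returns the picture (480x640x3 uint8, blue, green, red); there is no depth.
- vision.calibration(name): a dict with "fx", "fy", "cx", "cy" (pixels), "view" (4x4, takes a point from world to camera coordinates). Camera axes: x right, y up, looking along -z (the intrinsics and any distortion apply to the point x, -y, -z); pixel columns grow to the right and rows downward; lengths in m; the calibration is good to about 2 mm. The wrist camera is an equidistant fisheye: a pixel r from the principal point sees the ray r / f radians off the axis. A picture is of the moment at which its call begins: read the wrist's pose just before it. calibration takes no time and is no camera call; for the wrist camera it gives the pose at the moment of the call.
- job.hand_in(): hands the job in; it is judged then, once.
The state is a dict: "time": time; "joint_positions": joint angles; "dq": joint speeds; "tau": joint torques, N m; "eef_pos": TCP position; "tcp_rot": TCP orientation; "wrist_force": force on the tool from outside, world axes, zero at the start; "moment": the same for the moment, N m; "width": finger opening in m; "finger_force": force on a finger pad.
Only numpy, scipy, OpenCV 4.12 (cv2) and the standard library are available. Lean on these libraries where they do the work, as an engineer would, in place of code of your own. Each camera call takes 0.05 s, during which the arm holds its last target. There are 200 camera calls.

## Working session

There is one attempt and no reset: what is moved stays moved. The work goes in short steps, Python scripts to look and compute and a tool call to move; the robot and the scene stay as the last step left them, time stands still between calls to the robot, and variables do not carry over. Pictures are saved under pics/ and viewed, at most 10 in all, crops included, and the job is handed in when it is done.

Besides the shell and the picture viewer there is one more tool, called after "Emit:" as name(argument=value, ...) on one line, values as JSON. jog_arm: Moves the arm, as the interface text tells. Its arguments: {"type":"object","properties":{"commands":{"type":"array"}},"required":["commands"]}

```bash
mkdir -p pics; cat > h.py <<'E'
import numpy as np, cv2
from bench import manip, vision, job
def proj(c,P):
    P=np.atleast_2d(P); q=(np.c_[P,np.ones(len(P))]@np.array(c["view"]).T)[:,:3]*[1,-1,-1]
    return np.c_[c["fx"]*q[:,0]/q[:,2]+c["cx"],c["fy"]*q[:,1]/q[:,2]+c["cy"]]
def unproj(c,px,z):
    px=np.atleast_2d(np.float64(px)); V=np.array(c["view"]); R=V[:3,:3]; o=-R.T@V[:3,3]
    d=np.c_[(px[:,0]-c["cx"])/c["fx"],-(px[:,1]-c["cy"])/c["fy"],-np.ones(len(px))]@R
    return o+d*((z-o[2])/d[:,2])[:,None]
E
python3 - <<'E'
from h import *
for n in("top","scene"):
    cv2.imwrite(f"pics/{n}0.png",vision.camera(n)); print(n,vision.calibration(n))
print(manip.get_obs())
E
```

```text
top {'fx': 594.057588133777, 'fy': 594.057588133777, 'cx': 304.99605685009124, 'cy': 239.10185015099648, 'view': array([[-0.00228788, -0.99975702, -0.0219243 ,  0.07887075],
       [ 0.98919163, -0.00547696,  0.14652618, -0.54362688],
       [-0.14661066, -0.0213521 ,  0.9889638 , -1.37464072],
       [ 0.        ,  0.        ,  0.        ,  1.        ]])}
scene {'fx': 505.7604888659108, 'fy': 505.7604888659108, 'cx': 320.0166573158577, 'cy': 240.58371246410834, 'view': array([[-0.14276496,  0.9895685 ,  0.01929615,  0.01359828],
       [-0.5983102 , -0.10181581,  0.79476943,  0.21617621],
       [ 0.78844344,  0.10192014,  0.60660466, -1.65727908],
       [ 0.        ,  0.        ,  0.        ,  1.        ]])}
{'time': 0.1, 'joint_positions': array([-1.20640138e+00,  3.53563703e-01,  1.63403588e+00, -2.79649813e-05,
        1.15518641e+00, -2.39537057e-03]), 'dq': array([ 0.00232192, -0.00081913, -0.00137971,  0.00040576,  0.00180107,
        0.00114104]), 'tau': array([ 9.83390528e-04, -5.94904912e+01, -3.34931731e+01,  7.00221746e-02,
        1.84373494e-02, -2.56570939e-05]), 'eef_pos': array([ 0.22398623, -0.58304528,  0.22795845]), 'tcp_rot': array([-3.14039925e+00,  2.27122692e-05,  3.66801638e-01]), 'wrist_force': array([ 0.12190762, -0.65672655, -0.2457546 ]), 'moment': array([-0.02877759, -0.01280161, -0.00881829]), 'finger_force': 0.0, 'width': 0.09192414290467987}
```

```bash
ls . pics
```

```text
.:
h.py
pics

pics:
scene0.png
top0.png
```

View pics/top0.png

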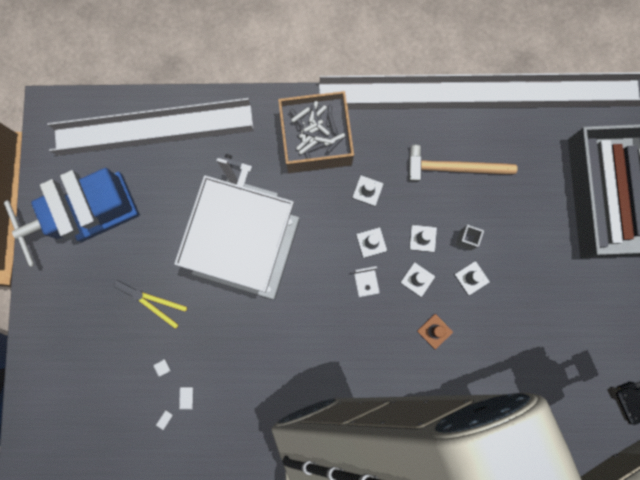

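View pics/scene0.png

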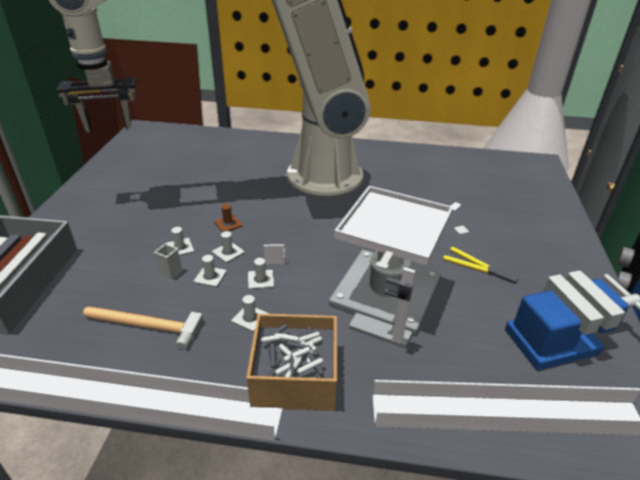

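Top view: white feet at about (368,190), (372,242), (424,237), (418,279), (472,278). The tube is at (472,236), the bracket at (367,283) and the brown look-alike at (435,331). The pan is centred near (236,235), with the pointer and gauge near (240,170). In the scene view the gauge is near (405,290), below the pan. Next I measure.

```bash
python3 - <<'E'
from h import *
im=cv2.imread("pics/top0.png"); c=vision.calibration("top"); s=cv2.imread("pics/scene0.png"); cs=vision.calibration("scene")
g=im.min(2); m=(g>135).astype(np.uint8)
cs_,_=cv2.findContours(m,cv2.RETR_EXTERNAL,cv2.CHAIN_APPROX_NONE)
for k in cs_:
    a=cv2.contourArea(k)
    if a<200 or a>15000: continue
    r=cv2.minAreaRect(k); (u,v)=r[0]
    if not(150<u<500 and 150<v<350): continue
    z=.218 if a>5000 else .008
    b=unproj(c,cv2.boxPoints(r),z); ce=b.mean(0); e=b[1]-b[0]; 
    print(np.round(r[0]),a,"ctr",ce[:2].round(4),"sides",np.linalg.norm(b[1]-b[0]).round(3),np.linalg.norm(b[2]-b[1]).round(3),"ang",np.degrees(np.arctan2(e[1],e[0])).round(1))
a=cv2.resize(s[180:360,320:450],None,fx=3,fy=3,interpolation=cv2.INTER_CUBIC)
b=cv2.resize(im[145:235,195:305],None,fx=3.5,fy=3.5,interpolation=cv2.INTER_CUBIC)
o=np.zeros((540,390+385,3),np.uint8); o[:,:390]=a; o[:b.shape[0],390:390+b.shape[1]]=b
cv2.imwrite("pics/g.png",o)
E
```

```text
[367. 281.] 550.5 ctr [ 0.4456 -0.0711] sides 0.056 0.068 ang -80.8
[418. 279.] 627.5 ctr [ 0.4502 -0.1932] sides 0.062 0.062 ang -34.7
[472. 278.] 627.0 ctr [ 0.4533 -0.3231] sides 0.062 0.062 ang -57.0
[371. 242.] 596.0 ctr [ 0.5411 -0.0838] sides 0.062 0.062 ang -74.2
[473. 235.] 290.5 ctr [ 0.5561 -0.3296] sides 0.044 0.043 ang -20.3
[423. 238.] 596.0 ctr [ 0.5504 -0.2092] sides 0.062 0.062 ang -6.3
[368. 190.] 572.5 ctr [ 0.6704 -0.0773] sides 0.062 0.062 ang -20.0
[242. 225.] 10069.5 ctr [0.5492 0.2052] sides 0.254 0.226 ang -16.9
[462. 162.] 555.5 ctr [ 0.7395 -0.3122] sides 0.259 0.087 ang -90.5
```

View pics/g.png

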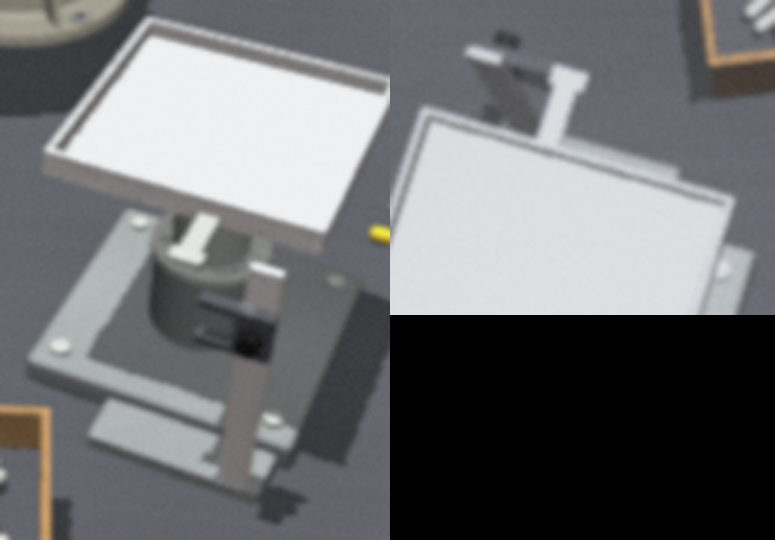

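The composite shows the rim corners in the top view near px (205,176) and (293,202), and the pointer tip near (246,167). In the scene view the upper jaw's end is near px (387,279) and the lower one near (386,291). The pointer stands well above the gap. Next: pan pose and gauge height.

```bash
python3 - <<'E'
from h import *
from scipy.optimize import least_squares
im=cv2.imread("pics/top0.png"); c=vision.calibration("top"); s=cv2.imread("pics/scene0.png"); cs=vision.calibration("scene")
m=(im.min(2)>150).astype(np.uint8); m=cv2.morphologyEx(m,cv2.MORPH_OPEN,np.ones((9,9)))
k=max([k for k in cv2.findContours(m,0,1)[0] if cv2.pointPolygonTest(k,(236,235),False)>0],key=cv2.contourArea)
r=cv2.minAreaRect(k); P=unproj(c,cv2.boxPoints(r),.206); print("floorish",P.mean(0),np.linalg.norm(P-np.roll(P,1,0),axis=1),r)
F=unproj(c,[(205,175.9),(293,202.1)],.218); d=F[1]-F[0]; print("far rim",F,np.linalg.norm(d))
yaw=np.arctan2(d[0],-d[1]); yaw=np.arctan2(-d[0],-d[1])*-1; 
t=unproj(c,[(246.4,167.3)],.204)[0]; n=np.array([-d[1],d[0],0]); n/=np.linalg.norm(n); print("n",n,"yaw",np.degrees(np.arctan2(n[1],n[0])),"tip",t,"ctr by tip",t-.15*n, "ctr by rim",F.mean(0)-n*np.linalg.norm(d)/2)
for a,b in(((230.7,165),(386.7,279.3)),):
    f=lambda X:np.r_[proj(c,X)[0]-a,proj(cs,X)[0]-b]
    q=least_squares(f,[.7,.2,.15]); print("upper jaw end",q.x,q.fun)
    X=q.x
# tip in scene and lower jaw in scene on same vertical
print("scene tip pred",proj(cs,t), "jaw column:",[(z,proj(cs,[X[0],X[1],z])[0].round(1)) for z in np.arange(.08,.2,.01).round(3)])
E
```

```text
floorish [0.53159888 0.20904629 0.206     ] [0.2137045  0.21530675 0.21867807 0.21271013] ((240.70001220703125, 234.40000915527344), (101.50910949707031, 100.87665557861328), 18.434947967529297)
far rim [[0.65448568 0.28493806 0.218     ]
 [0.59643723 0.09796364 0.218     ]] 0.19577808522071563
n [ 0.95503246 -0.29650127  0.        ] yaw -17.247581961776568 tip [0.67639784 0.19878976 0.204     ] ctr by tip [0.53314297 0.24326495 0.204     ] ctr by rim [0.53197424 0.22047508 0.218     ]
upper jaw end [0.68862183 0.22318179 0.18077533] [ 5.92769088 -0.21006857  5.23485168 -0.14714262]
scene tip pred [[380.75359973 264.64755898]] jaw column: [(np.float64(0.08), array([386.8, 315.7])), (np.float64(0.09), array([387.3, 312.3])), (np.float64(0.1), array([387.8, 308.8])), (np.float64(0.11), array([388.2, 305.3])), (np.float64(0.12), array([388.8, 301.7])), (np.float64(0.13), array([389.3, 298.1])), (np.float64(0.14), array([389.8, 294.5])), (np.float64(0.15), array([390.3, 290.8])), (np.float64(0.16), array([390.8, 287.1])), (np.float64(0.17), array([391.4, 283.3])), (np.float64(0.18), array([391.9, 279.5])), (np.float64(0.19), array([392.4, 275.6]))]
```

```bash
python3 - <<'E'
from h import *
from scipy.optimize import least_squares
im=cv2.imread("pics/top0.png"); c=vision.calibration("top"); s=cv2.imread("pics/scene0.png"); cs=vision.calibration("scene")
def sq(x,y,yaw,h,z):
    R=np.array([[np.cos(yaw),-np.sin(yaw)],[np.sin(yaw),np.cos(yaw)]])
    q=np.array([[1,1],[1,-1],[-1,-1],[-1,1]])*h@R.T+[x,y]; return np.c_[q,np.full(4,z)]
# four corner estimates by hand in top; scene corners by hand
top=[(205,176),(293,202)]; sc=[(335,230),(427,260),(452,207),(370,187)]
# pan frame corners order (+,+),(+,-),(-,-),(-,+): scene left far= -y side
f=lambda p:np.r_[(proj(c,sq(*p,.097,.218))[:2]-top).ravel(),(proj(cs,sq(*p,.097,.218))-[sc[1],sc[0],sc[3],sc[2]]).ravel()]
q=least_squares(f,[.53,.215,-.3]);print(q.x,np.degrees(q.x[2]),q.fun.round(1))
A=cv2.resize(im[165:305,165:305],None,fx=4,fy=4,interpolation=cv2.INTER_CUBIC)
for h,z,col in((.097,.218,(0,0,255)),(.095,.204,(0,160,0))):
    cv2.polylines(A,[np.int32((proj(c,sq(*q.x,h,z))-165+.5)*4)],True,col,1)
cv2.imwrite("pics/p.png",A)
E
```

```text
[ 0.53475295  0.22213343 -0.31096585] -17.817030599026427 [ 0.1 -1.2 -1.  -0.4 -0.5 -2.6  0.3  0.  -0.1 -0.4 -0.3  1. ]
```

View pics/p.png

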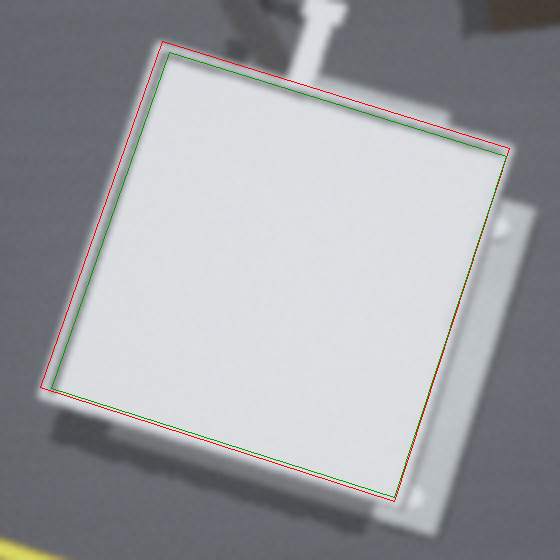

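The red and green model outlines match the rim and floor edges within about 1 px, so the pan centre is (0.534, 0.222) with yaw -17.8°. The gap middle comes out at z ≈ 0.163, which means about 2 feet (0.202 - 2·0.018 = 0.166). I'll start with the foot at (0.670, -0.077).

Emit:
jog_arm(commands=[{"slide":[0.598,-0.312,0.06],"twist":[0,0,21],"gripper":0},{"slide":[0.598,-0.312,0.06],"twist":[0,0,21],"gripper":0},{"slide":[0.598,-0.312,0.06],"twist":[0,0,21],"gripper":0},{"slide":[0.598,-0.312,0.06],"twist":[0,0,21],"gripper":0},{"slide":[0.598,-0.312,0.06],"twist":[0,0,21],"gripper":0},{"slide":[0.598,-0.312,0.06],"twist":[0,0,21],"gripper":0},{"slide":[0.598,-0.312,0.06],"twist":[0,0,21],"gripper":0},{"slide":[0.598,-0.312,0.06],"twist":[0,0,21],"gripper":0}])

```text
time: 0.77
eef_pos: [0.4427, -0.335, 0.199]
tcp_rot: [-3.141, 0.0, 0.0]
wrist_force: [0.5, -1.0, -0.4]
width: 0.046
finger_force: 0.0
```

Emit:
jog_arm(commands=[{"slide":[0.227,-0.258,0.03],"twist":[0,0,0],"gripper":0},{"slide":[0.227,-0.258,0.03],"twist":[0,0,0],"gripper":0},{"slide":[0.227,-0.258,0.03],"twist":[0,0,0],"gripper":0},{"slide":[0.227,-0.258,0.03],"twist":[0,0,0],"gripper":0},{"slide":[0.227,-0.258,0.03],"twist":[0,0,0],"gripper":0},{"slide":[0.227,-0.258,0.03],"twist":[0,0,0],"gripper":0},{"slide":[0.227,-0.258,0.03],"twist":[0,0,0],"gripper":0},{"slide":[0.227,-0.258,0.03],"twist":[0,0,0],"gripper":0}])

```text
time: 1.43
eef_pos: [0.662, -0.0855, 0.1698]
tcp_rot: [-3.142, 0.001, 0.0]
wrist_force: [0.9, -1.7, 0.4]
width: 0.0458
finger_force: 0.0
```

Emit:
jog_arm(commands=[{"slide":[0.015,-0.015,0],"twist":[0,0,0],"gripper":0},{"slide":[0.015,-0.015,0],"twist":[0,0,0],"gripper":0}])

```text
time: 1.6
eef_pos: [0.6786, -0.0686, 0.1695]
tcp_rot: [-3.141, -0.001, 0.004]
wrist_force: [-0.7, 0.4, 0.2]
width: 0.0465
finger_force: 0.0
```

```bash
python3 - <<'E'
from h import *
o=manip.get_obs(); print(o["eef_pos"],o["tcp_rot"],o["time"]); c=vision.calibration("wrist"); im=vision.camera("wrist"); cv2.imwrite("pics/w1.png",im); print(c)
V=np.array(c["view"])
def fp(P):
    q=(V@np.r_[P,1])[:3]*[1,-1,-1]; th=np.arctan2(np.hypot(*q[:2]),q[2]); u=q[:2]/np.hypot(*q[:2]); return c["fx"]*th*u+[c["cx"],c["cy"]]
for z in(0.008,.063): print(fp([.6704,-.0773,z]))
E
```

```text
[ 0.67862846 -0.06862003  0.16945712] [-3.14065324e+00 -6.01059769e-04  3.77041321e-03] 1.6
{'fx': 371.64829954431775, 'fy': 371.64829954431775, 'cx': 319.12122085186365, 'cy': 239.57853246557727, 'view': array([[ 3.35042394e-03, -9.99994383e-01,  9.39021854e-05,
        -7.06249890e-02],
       [ 9.70969572e-01,  3.23071820e-03, -2.39181214e-01,
        -6.46043403e-01],
       [ 2.39179567e-01,  8.92534630e-04,  9.70974942e-01,
        -4.95323127e-01],
       [ 0.00000000e+00,  0.00000000e+00,  0.00000000e+00,
         1.00000000e+00]])}
[329.24943393 236.47765441]
[331.22452678 253.71148553]
```

View pics/w1.png

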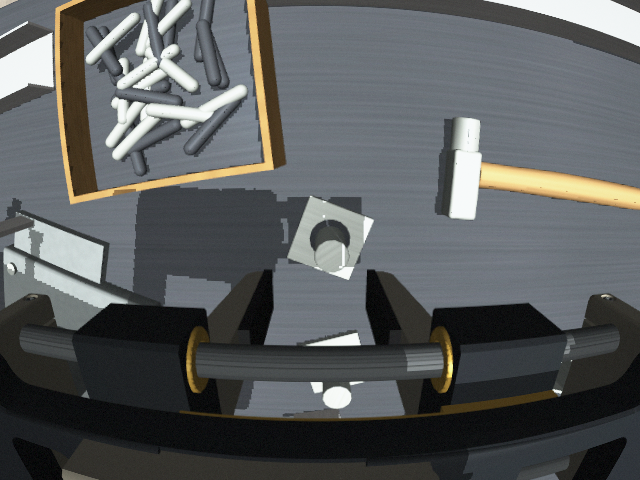

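The wrist view shows the foot with its plate centred near (331,237) and its spigot top at (331,254), matching the prediction within about 2 px. I'll descend and grip.

Emit:
jog_arm(commands=[{"slide":[-0.008,0.009,0.03],"twist":[0,0,0],"gripper":0},{"slide":[-0.008,0.009,0.06],"twist":[0,0,0],"gripper":0},{"slide":[-0.008,0.009,0.09],"twist":[0,0,0],"gripper":0},{"slide":[-0.008,0.009,0.12],"twist":[0,0,0],"gripper":0},{"slide":[-0.008,0.009,0.133],"twist":[0,0,0],"gripper":0},{"slide":[-0.008,0.009,0.133],"twist":[0,0,0],"gripper":0},{"slide":[-0.008,0.009,0.133],"twist":[0,0,0],"gripper":0}])

```text
time: 2.23
eef_pos: [0.6677, -0.0822, 0.0375]
tcp_rot: [-3.142, 0.001, -0.0]
wrist_force: [-0.4, -0.0, 0.1]
width: 0.046
finger_force: 0.0
```

Emit:
jog_arm(commands=[{"slide":[0,0,0],"twist":[0,0,0],"gripper":1},{"slide":[0,0,0],"twist":[0,0,0],"gripper":1},{"slide":[0,0,0],"twist":[0,0,0],"gripper":1},{"slide":[0,0,0],"twist":[0,0,0],"gripper":1},{"slide":[0,0,0],"twist":[0,0,0],"gripper":1},{"slide":[0,0,0],"twist":[0,0,0],"gripper":1}])

```text
time: 2.73
eef_pos: [0.6695, -0.0811, 0.0393]
tcp_rot: [-3.141, -0.003, 0.0]
wrist_force: [0.3, 2.6, 7.1]
width: 0.0251
finger_force: 30.0
```

Emit:
jog_arm(commands=[{"slide":[0,0,-0.015],"twist":[0,0,0],"gripper":1},{"slide":[0,0,-0.04],"twist":[0,0,0],"gripper":1},{"slide":[0,0,-0.075],"twist":[0,0,0],"gripper":1},{"slide":[0,0,-0.11],"twist":[0,0,0],"gripper":1},{"slide":[-0.01,-0.015,-0.14],"twist":[0,0,0],"gripper":1},{"slide":[-0.02,-0.035,-0.17],"twist":[0,0,0],"gripper":1},{"slide":[-0.03,-0.06,-0.2],"twist":[0,0,0],"gripper":1},{"slide":[-0.04,-0.085,-0.225],"twist":[0,0,0],"gripper":1}])

```text
time: 3.4
eef_pos: [0.6273, 0.0038, 0.2654]
tcp_rot: [3.141, -0.001, -0.001]
wrist_force: [0.9, 0.5, -4.1]
width: 0.0251
finger_force: 30.0
```

Emit:
jog_arm(commands=[{"slide":[-0.012,-0.028,-0.02],"twist":[0,0,0],"gripper":1},{"slide":[-0.024,-0.056,-0.03],"twist":[0,0,0],"gripper":1},{"slide":[-0.036,-0.084,-0.04],"twist":[0,0,0],"gripper":1},{"slide":[-0.048,-0.112,-0.045],"twist":[0,0,0],"gripper":1},{"slide":[-0.058,-0.138,-0.045],"twist":[0,0,0],"gripper":1},{"slide":[-0.065,-0.16,-0.045],"twist":[0,0,0],"gripper":1},{"slide":[-0.065,-0.16,-0.045],"twist":[0,0,0],"gripper":1},{"slide":[-0.065,-0.16,-0.045],"twist":[0,0,0],"gripper":1}])

```text
time: 4.07
eef_pos: [0.5622, 0.1642, 0.308]
tcp_rot: [3.141, -0.0, 0.003]
wrist_force: [-0.1, -1.0, -4.1]
width: 0.0254
finger_force: 30.0
```

Emit:
jog_arm(commands=[{"slide":[0.001,0,0.02],"twist":[0,0,0],"gripper":1},{"slide":[0.001,0,0.045],"twist":[0,0,0],"gripper":1},{"slide":[0.001,0,0.055],"twist":[0,0,0],"gripper":1},{"slide":[0.001,0,0.058],"twist":[0,0,0],"gripper":1},{"slide":[0.001,0,0.061],"twist":[0,0,0],"gripper":1},{"slide":[0.001,0,0.064],"twist":[0,0,0],"gripper":1},{"slide":[0.001,0,0.067],"twist":[0,0,0],"gripper":1},{"slide":[0.001,0,0.07],"twist":[0,0,0],"gripper":1}])

```text
time: 4.73
eef_pos: [0.5649, 0.1635, 0.2382]
tcp_rot: [-3.141, -0.002, 0.0]
wrist_force: [1.1, -0.8, -2.3]
width: 0.0256
finger_force: 30.0
```

Emit:
jog_arm(commands=[{"slide":[0,0,0.003],"twist":[0,0,0],"gripper":1},{"slide":[0,0,0.006],"twist":[0,0,0],"gripper":1},{"slide":[0,0,0.009],"twist":[0,0,0],"gripper":1},{"slide":[0,0,0.012],"twist":[0,0,0],"gripper":1},{"slide":[0,0,0.012],"twist":[0,0,0],"gripper":1}])

```text
time: 5.15
eef_pos: [0.5644, 0.1636, 0.2251]
tcp_rot: [-3.141, -0.001, 0.0]
wrist_force: [1.8, -1.6, -0.1]
width: 0.0255
finger_force: 30.0
```

Emit:
jog_arm(commands=[{"slide":[0,0,0],"twist":[0,0,0],"gripper":0.3},{"slide":[0,0,0],"twist":[0,0,0],"gripper":0.1},{"slide":[0,0,0],"twist":[0,0,0],"gripper":0},{"slide":[0,0,0],"twist":[0,0,0],"gripper":0},{"slide":[0,0,-0.015],"twist":[0,0,0],"gripper":0},{"slide":[0,0,-0.04],"twist":[0,0,0],"gripper":0},{"slide":[0,0,-0.075],"twist":[0,0,0],"gripper":0},{"slide":[0,0,-0.1],"twist":[0,0,0],"gripper":0}])

```text
time: 5.82
eef_pos: [0.5642, 0.1637, 0.3276]
tcp_rot: [-3.141, -0.001, 0.0]
wrist_force: [1.7, 0.1, 0.3]
width: 0.0453
finger_force: 0.0
```

Emit:
jog_arm(commands=[{"slide":[-0.002,0.04,0],"twist":[0,0,0],"gripper":0},{"slide":[-0.004,0.08,0],"twist":[0,0,0],"gripper":0},{"slide":[-0.006,0.12,0.01],"twist":[0,0,0],"gripper":0},{"slide":[-0.008,0.155,0.03],"twist":[0,0,0],"gripper":0},{"slide":[-0.01,0.19,0.05],"twist":[0,0,0],"gripper":0},{"slide":[-0.012,0.225,0.07],"twist":[0,0,0],"gripper":0},{"slide":[-0.013,0.26,0.09],"twist":[0,0,0],"gripper":0},{"slide":[-0.014,0.295,0.11],"twist":[0,0,0],"gripper":0}])

```text
time: 6.48
eef_pos: [0.5498, -0.133, 0.2148]
tcp_rot: [-3.142, -0.001, 0.0]
wrist_force: [0.1, 0.1, -0.1]
width: 0.0462
finger_force: 0.0
```

Emit:
jog_arm(commands=[{"slide":[0,0.035,0.02],"twist":[0,0,0],"gripper":0},{"slide":[0,0.06,0.04],"twist":[0,0,0],"gripper":0},{"slide":[0,0.077,0.06],"twist":[0,0,0],"gripper":0},{"slide":[0,0.077,0.075],"twist":[0,0,0],"gripper":0},{"slide":[0,0.077,0.075],"twist":[0,0,0],"gripper":0},{"slide":[0,0.077,0.075],"twist":[0,0,0],"gripper":0}])

```text
time: 6.98
eef_pos: [0.5496, -0.2083, 0.1399]
tcp_rot: [-3.141, 0.002, -0.0]
wrist_force: [0.9, 0.3, 0.8]
width: 0.0461
finger_force: 0.0
```

```bash
python3 - <<'E'
from h import *
o=manip.get_obs(); print(o["eef_pos"],o["tcp_rot"],o["time"]); c=vision.calibration("wrist"); im=vision.camera("wrist"); s=vision.camera("scene"); cv2.imwrite("pics/s2.png",s); cv2.imwrite("pics/w2.png",im)
V=np.array(c["view"])
def fp(P):
    q=(V@np.r_[P,1])[:3]*[1,-1,-1]; th=np.arctan2(np.hypot(*q[:2]),q[2]); u=q[:2]/np.hypot(*q[:2]); return c["fx"]*th*u+[c["cx"],c["cy"]]
for z in(0.008,.063):
    p=fp([.5504,-.2092,z]); print(p); cv2.circle(im,tuple(np.int32(p)),3,(0,0,255),-1)
o=np.hstack([cv2.resize(im[140:320,240:420],(540,540)),cv2.resize(s[180:360,365:445],(240,540),interpolation=cv2.INTER_CUBIC)])
cv2.imwrite("pics/c2.png",o)
E
```

```text
[ 0.54963811 -0.20828947  0.13987019] [-3.14071690e+00  1.76483096e-03 -2.33783280e-04] 6.9833
[320.56632721 233.70220466]
[320.89690965 252.71600404]
```

View pics/c2.png

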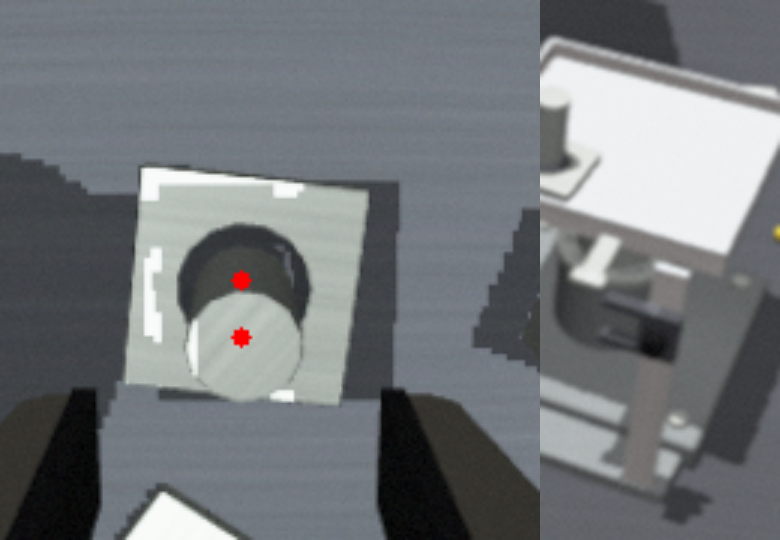

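Foot 1 stands upright in the pan, and the wrist view shows the red predictions on the plate centre and spigot top of the next foot. In the scene view the pointer (590,272) is still above the upper jaw (605,300). I'll take the second foot.

Emit:
jog_arm(commands=[{"slide":[0.001,0.001,0.03],"twist":[0,0,0],"gripper":0},{"slide":[0.001,0.001,0.06],"twist":[0,0,0],"gripper":0},{"slide":[0.001,0.001,0.09],"twist":[0,0,0],"gripper":0},{"slide":[0.001,0.001,0.103],"twist":[0,0,0],"gripper":0},{"slide":[0.001,0.001,0.103],"twist":[0,0,0],"gripper":0},{"slide":[0.001,0.001,0.103],"twist":[0,0,0],"gripper":0}])

```text
time: 7.58
eef_pos: [0.5518, -0.2092, 0.0382]
tcp_rot: [3.142, -0.0, 0.001]
wrist_force: [-0.0, -0.5, -0.5]
width: 0.0457
finger_force: 0.0
```

Emit:
jog_arm(commands=[{"slide":[0,0,0],"twist":[0,0,0],"gripper":1},{"slide":[0,0,0],"twist":[0,0,0],"gripper":1},{"slide":[0,0,0],"twist":[0,0,0],"gripper":1},{"slide":[0,0,0],"twist":[0,0,0],"gripper":1},{"slide":[0,0,0],"twist":[0,0,0],"gripper":1}])

```text
time: 8.0
eef_pos: [0.5522, -0.2097, 0.0389]
tcp_rot: [3.141, -0.002, 0.0]
wrist_force: [-0.9, 1.0, 7.0]
width: 0.0256
finger_force: 30.0
```

Emit:
jog_arm(commands=[{"slide":[0,0,-0.015],"twist":[0,0,0],"gripper":1},{"slide":[0,0,-0.04],"twist":[0,0,0],"gripper":1},{"slide":[0,0,-0.075],"twist":[0,0,0],"gripper":1},{"slide":[0,0,-0.11],"twist":[0,0,0],"gripper":1},{"slide":[-0.003,-0.02,-0.14],"twist":[0,0,0],"gripper":1},{"slide":[-0.006,-0.045,-0.17],"twist":[0,0,0],"gripper":1},{"slide":[-0.009,-0.075,-0.195],"twist":[0,0,0],"gripper":1},{"slide":[-0.012,-0.105,-0.22],"twist":[0,0,0],"gripper":1}])

```text
time: 8.67
eef_pos: [0.5383, -0.1036, 0.2588]
tcp_rot: [3.142, -0.0, -0.001]
wrist_force: [0.4, 0.2, -4.9]
width: 0.0253
finger_force: 30.0
```

Emit:
jog_arm(commands=[{"slide":[-0.004,-0.033,-0.02],"twist":[0,0,0],"gripper":1},{"slide":[-0.008,-0.07,-0.035],"twist":[0,0,0],"gripper":1},{"slide":[-0.012,-0.108,-0.05],"twist":[0,0,0],"gripper":1},{"slide":[-0.016,-0.148,-0.06],"twist":[0,0,0],"gripper":1},{"slide":[-0.02,-0.188,-0.06],"twist":[0,0,0],"gripper":1},{"slide":[-0.024,-0.226,-0.06],"twist":[0,0,0],"gripper":1},{"slide":[-0.028,-0.264,-0.06],"twist":[0,0,0],"gripper":1},{"slide":[-0.031,-0.3,-0.06],"twist":[0,0,0],"gripper":1}])

```text
time: 9.33
eef_pos: [0.5068, 0.1973, 0.3174]
tcp_rot: [3.142, 0.0, 0.0]
wrist_force: [0.2, -0.3, -5.1]
width: 0.0253
finger_force: 30.0
```

Emit:
jog_arm(commands=[{"slide":[-0.002,-0.03,0],"twist":[0,0,0],"gripper":1},{"slide":[-0.003,-0.055,0],"twist":[0,0,0],"gripper":1},{"slide":[-0.004,-0.075,0],"twist":[0,0,0],"gripper":1},{"slide":[-0.004,-0.085,0],"twist":[0,0,0],"gripper":1},{"slide":[-0.004,-0.085,0],"twist":[0,0,0],"gripper":1},{"slide":[-0.004,-0.085,0],"twist":[0,0,0],"gripper":1}])

```text
time: 9.83
eef_pos: [0.5037, 0.28, 0.317]
tcp_rot: [3.141, 0.001, 0.001]
wrist_force: [-0.4, -0.0, -3.7]
width: 0.0255
finger_force: 30.0
```

Emit:
jog_arm(commands=[{"slide":[0.001,0,0.025],"twist":[0,0,0],"gripper":1},{"slide":[0.001,0,0.055],"twist":[0,0,0],"gripper":1},{"slide":[0.001,0,0.074],"twist":[0,0,0],"gripper":1},{"slide":[0.001,0,0.082],"twist":[0,0,0],"gripper":1},{"slide":[0.001,0,0.086],"twist":[0,0,0],"gripper":1},{"slide":[0.001,0,0.089],"twist":[0,0,0],"gripper":1},{"slide":[0.001,0,0.092],"twist":[0,0,0],"gripper":1},{"slide":[0.001,0,0.095],"twist":[0,0,0],"gripper":1}])

```text
time: 10.5
eef_pos: [0.506, 0.2807, 0.2235]
tcp_rot: [-3.141, -0.002, -0.0]
wrist_force: [0.4, -0.2, -2.7]
width: 0.0255
finger_force: 30.0
```

Emit:
jog_arm(commands=[{"slide":[0,0,0.003],"twist":[0,0,0],"gripper":1},{"slide":[0,0,0.006],"twist":[0,0,0],"gripper":1},{"slide":[0,0,0.009],"twist":[0,0,0],"gripper":1},{"slide":[0,0,0.012],"twist":[0,0,0],"gripper":1},{"slide":[0,0,0.014],"twist":[0,0,0],"gripper":1},{"slide":[0,0,0.014],"twist":[0,0,0],"gripper":1}])

```text
time: 11.0
eef_pos: [0.5053, 0.2807, 0.2082]
tcp_rot: [-3.141, -0.0, 0.0]
wrist_force: [1.5, -0.1, -0.8]
width: 0.0255
finger_force: 30.0
```

Emit:
jog_arm(commands=[{"slide":[0,0,0.002],"twist":[0,0,0],"gripper":1},{"slide":[0,0,0.002],"twist":[0,0,0],"gripper":0.2},{"slide":[0,0,0.002],"twist":[0,0,0],"gripper":0},{"slide":[0,0,0.002],"twist":[0,0,0],"gripper":0},{"slide":[0,0,-0.015],"twist":[0,0,0],"gripper":0},{"slide":[0,0,-0.05],"twist":[0,0,0],"gripper":0},{"slide":[0,0,-0.09],"twist":[0,0,0],"gripper":0},{"slide":[0,0,-0.12],"twist":[0,0,0],"gripper":0}])

```text
time: 11.67
eef_pos: [0.5051, 0.2807, 0.3311]
tcp_rot: [-3.141, -0.001, 0.0]
wrist_force: [1.1, 1.0, 0.3]
width: 0.0456
finger_force: 0.0
```

Emit:
jog_arm(commands=[{"slide":[0.005,0.035,0],"twist":[0,0,0],"gripper":0},{"slide":[0.01,0.075,0],"twist":[0,0,0],"gripper":0},{"slide":[0.015,0.115,0],"twist":[0,0,0],"gripper":0},{"slide":[0.02,0.155,0],"twist":[0,0,0],"gripper":0},{"slide":[0.025,0.195,0.01],"twist":[0,0,0],"gripper":0},{"slide":[0.03,0.235,0.03],"twist":[0,0,0],"gripper":0},{"slide":[0.034,0.27,0.055],"twist":[0,0,0],"gripper":0},{"slide":[0.036,0.305,0.08],"twist":[0,0,0],"gripper":0}])

```text
time: 12.33
eef_pos: [0.5412, -0.0213, 0.2519]
tcp_rot: [-3.142, -0.002, 0.0]
wrist_force: [0.5, -0.4, -0.4]
width: 0.0462
finger_force: 0.0
```

Emit:
jog_arm(commands=[{"slide":[0,0.03,0.03],"twist":[0,0,0],"gripper":0},{"slide":[0,0.05,0.06],"twist":[0,0,0],"gripper":0},{"slide":[0,0.06,0.09],"twist":[0,0,0],"gripper":0},{"slide":[0,0.06,0.11],"twist":[0,0,0],"gripper":0},{"slide":[0,0.06,0.11],"twist":[0,0,0],"gripper":0}])

```text
time: 12.75
eef_pos: [0.5379, -0.0798, 0.138]
tcp_rot: [-3.14, 0.007, -0.001]
wrist_force: [-0.7, 0.6, -0.1]
width: 0.0461
finger_force: 0.0
```

```bash
python3 - <<'E'
from h import *
ob=manip.get_obs(); print(ob["eef_pos"],ob["time"]); cs=vision.calibration("scene")
s=vision.camera("scene"); cv2.imwrite("pics/s3.png",s); c=vision.calibration("wrist"); im=vision.camera("wrist"); V=np.array(c["view"])
def fp(P):
    q=(V@np.r_[P,1])[:3]*[1,-1,-1]; th=np.arctan2(np.hypot(*q[:2]),q[2]); u=q[:2]/np.hypot(*q[:2]); return c["fx"]*th*u+[c["cx"],c["cy"]]
for z in(0.008,.063):
    p=fp([.5411,-.0838,z]); cv2.circle(im,tuple(np.int32(p)),3,(0,0,255),-1)
c2=np.array([.534,.222]); th=np.radians(-17.8); R=np.array([[np.cos(th),-np.sin(th)],[np.sin(th),np.cos(th)]])
W=lambda x,y,z:np.r_[c2+R@[x,y],z]
for x,y in((.15,.0),(.15,.02),(.15,.03),(.14,.03)):
    print(x,y,[(z,proj(cs,W(x,y,z))[0].round(1).tolist()) for z in(.202,.184,.166,.148,.13)])
A=cv2.resize(s[245:315,365:425],(480,560),interpolation=cv2.INTER_CUBIC)
cv2.imwrite("pics/c3.png",np.hstack([A,cv2.resize(im[140:340,230:344],(319,560))]))
E
```

```text
[ 0.53791702 -0.07978573  0.13804188] 12.75
0.15 0.0 [(0.202, [369.0, 264.3]), (0.184, [368.3, 271.3]), (0.166, [367.6, 278.2]), (0.148, [366.9, 284.9]), (0.13, [366.2, 291.5])]
0.15 0.02 [(0.202, [378.6, 267.4]), (0.184, [377.8, 274.4]), (0.166, [377.0, 281.3]), (0.148, [376.2, 288.0]), (0.13, [375.4, 294.6])]
0.15 0.03 [(0.202, [383.5, 268.9]), (0.184, [382.6, 276.0]), (0.166, [381.8, 282.9]), (0.148, [380.9, 289.6]), (0.13, [380.1, 296.2])]
0.14 0.03 [(0.202, [385.3, 266.0]), (0.184, [384.4, 273.0]), (0.166, [383.5, 279.8]), (0.148, [382.7, 286.6]), (0.13, [381.8, 293.1])]
```

View pics/c3.png

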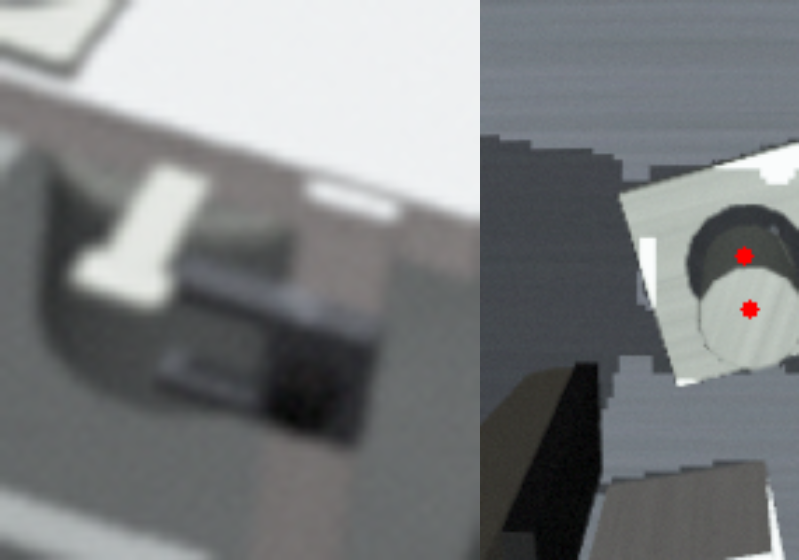

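The pointer head (centre near px (380,281)) is now about level with the upper jaw (px 387,280), so it is not clearly in the gap. Foot B matches its prediction in the wrist view. Before adding a third foot, I'll look at the gauge from directly above with the wrist camera.

Emit:
jog_arm(commands=[{"slide":[0,0,-0.04],"twist":[0,0,0],"gripper":0},{"slide":[0,-0.01,-0.08],"twist":[0,0,0],"gripper":0},{"slide":[0.01,-0.03,-0.115],"twist":[0,0,0],"gripper":0},{"slide":[0.02,-0.05,-0.15],"twist":[0,0,0],"gripper":0},{"slide":[0.03,-0.08,-0.175],"twist":[0,0,0],"gripper":0},{"slide":[0.04,-0.115,-0.19],"twist":[0,0,0],"gripper":0},{"slide":[0.05,-0.155,-0.19],"twist":[0,0,0],"gripper":0},{"slide":[0.06,-0.19,-0.19],"twist":[0,0,0],"gripper":0}])

```text
time: 13.52
eef_pos: [0.6019, 0.1136, 0.3367]
tcp_rot: [-3.14, -0.007, 0.001]
wrist_force: [-0.3, 0.1, 0.5]
width: 0.0458
finger_force: 0.0
```

Emit:
jog_arm(commands=[{"slide":[0.01,-0.04,0],"twist":[0,0,0],"gripper":0},{"slide":[0.015,-0.07,0],"twist":[0,0,0],"gripper":0},{"slide":[0.018,-0.08,0],"twist":[0,0,0],"gripper":0},{"slide":[0.018,-0.08,0],"twist":[0,0,0],"gripper":0},{"slide":[0.018,-0.08,0],"twist":[0,0,0],"gripper":0}])

```text
time: 13.93
eef_pos: [0.6186, 0.1908, 0.3333]
tcp_rot: [3.141, -0.001, 0.002]
wrist_force: [0.4, 0.6, 0.6]
width: 0.0459
finger_force: 0.0
```

```bash
cat >> h.py <<'E'
import pickle
C2=np.array([.534,.222]); TH=np.radians(-17.8); RP=np.array([[np.cos(TH),-np.sin(TH)],[np.sin(TH),np.cos(TH)]])
W=lambda x,y,z:np.r_[C2+RP@[x,y],z]
toP=lambda p:RP.T@(np.array(p)[:2]-C2)
def fp(c,P):
    q=(np.array(c["view"])@np.r_[P,1])[:3]*[1,-1,-1]; h=np.hypot(*q[:2]); return c["fx"]*np.arctan2(h,q[2])*q[:2]/h+[c["cx"],c["cy"]]
E
python3 - <<'E'
from h import *
ob=manip.get_obs(); print(ob["eef_pos"],ob["time"]); c=vision.calibration("wrist"); im=vision.camera("wrist"); cv2.imwrite("pics/w4.png",im); pickle.dump(c,open("c4.pkl","wb"))
u,v=np.int32(fp(c,W(.145,.03,.16))); print(u,v)
u0,v0=max(0,u-75),max(0,v-70); print("crop",u0,v0)
cv2.imwrite("pics/c4.png",cv2.resize(im[v0:v0+120,u0:u0+160],(800,600),interpolation=cv2.INTER_CUBIC))
E
```

```text
[0.6186163  0.19080918 0.33329215] 13.9333
301 155
crop 226 85
```

View pics/c4.png

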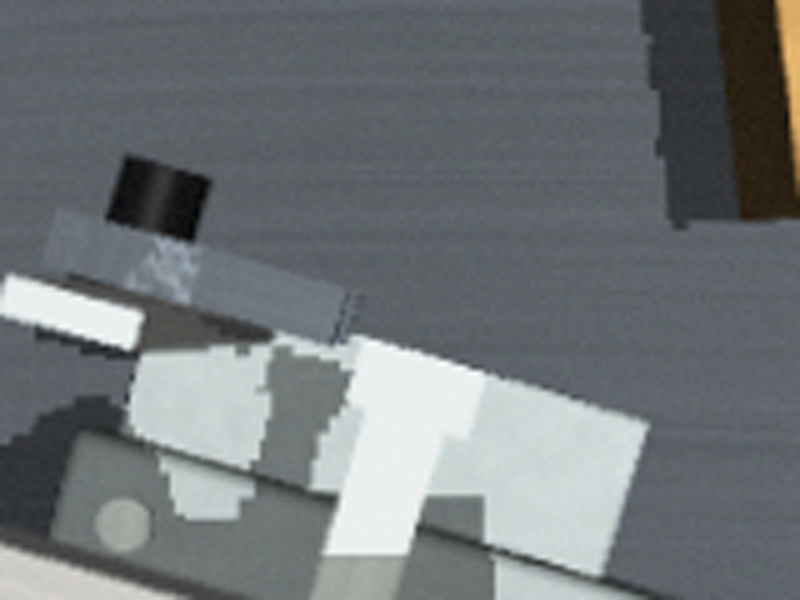

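The picture from above shows the upper jaw ending at crop (335–350, 290–340), just beyond the pointer's front edge (360,335)–(485,375). So the jaws lie farther out than I assumed, which puts the gap higher. I'll recompute its height.

```bash
python3 - <<'E'
from h import *
from scipy.optimize import least_squares
c=pickle.load(open("c4.pkl","rb")); cs=vision.calibration("scene")
def inv(px,z): return least_squares(lambda p:fp(c,[p[0],p[1],z])-px,[.68,.2]).x
px=lambda u,v:np.array([226+u/5,85+v/5])
for z in(.165,.18):
    for n,a in(("far corner",(350,290)),("near corner",(335,340)),("tip L",(360,335)),("tip R",(485,375))):
        print(z,n,toP(inv(px(*a),z)).round(4))
# scene rows for jaw-end near & far corners for gauge heights
for zg in(.15,.155,.16,.165,.17,.175):
    e=inv(px(342,315),zg+.0155); f=inv(px(350,290),zg+.0155)
    print(zg,"up far-top/far-bot",proj(cs,[*f,zg+.0185])[0].round(1),proj(cs,[*f,zg+.0125])[0].round(1),"lo far-top/bot",proj(cs,[*f,zg-.0125])[0].round(1),proj(cs,[*f,zg-.0185])[0].round(1))
s=cv2.imread("pics/s3.png"); g=cv2.cvtColor(s,cv2.COLOR_BGR2GRAY)
print(g[272:300,386:398])
E
```

```text
0.165 far corner [0.154  0.0379]
0.165 near corner [0.1449 0.0377]
0.165 tip L [0.147  0.0339]
0.165 tip R [0.1469 0.011 ]
0.18 far corner [0.154 0.037]
0.18 near corner [0.1453 0.0368]
0.18 tip L [0.1473 0.0331]
0.18 tip R [0.1472 0.0113]
0.15 up far-top/far-bot [384.9 284.4] [384.6 286.6] lo far-top/bot [383.4 295.9] [383.1 298.1]
0.155 up far-top/far-bot [385.  282.4] [384.7 284.7] lo far-top/bot [383.5 294.1] [383.2 296.3]
0.16 up far-top/far-bot [385.1 280.5] [384.8 282.8] lo far-top/bot [383.6 292.2] [383.3 294.4]
0.165 up far-top/far-bot [385.2 278.5] [384.9 280.8] lo far-top/bot [383.7 290.2] [383.4 292.5]
0.17 up far-top/far-bot [385.3 276.5] [385.  278.8] lo far-top/bot [383.8 288.3] [383.5 290.6]
0.175 up far-top/far-bot [385.4 274.5] [385.1 276.8] lo far-top/bot [383.9 286.4] [383.6 288.7]
[[226 211 174 143 129 126 128 130 129 128 128 129]
 [221 190 149 123 120 119 120 122 123 119 120 120]
 [207 165 123 104 102 106 106 107 105 105 104 102]
 [188 139 100  91  90  92  94  92  91  90  92  90]
 [164 118  90  88  82  83  83  83  80  80  79  77]
 [136 100  93  94  91  87  83  8
[... 441 characters left out ...]
 75  78  77  77  73  74  72  69  61]
 [ 76  78  75  78  75  76  75  74  77  71  71  67]
 [ 84  83  80  75  74  76  76  77  76  72  71  66]
 [ 93  89  80  73  70  72  73  73  75  75  72  63]
 [ 94  88  76  64  64  64  68  69  72  73  70  60]
 [ 86  82  75  70  66  66  64  64  65  67  63  55]
 [ 68  73  74  76  75  70  70  67  63  63  58  51]
 [ 54  56  62  68  70  74  80  77  70  68  62  50]
 [ 59  57  52  53  57  61  67  70  71  73  67  49]
 [ 70  68  66  62  59  53  56  58  62  63  57  46]
 [ 82  83  80  81  75  75  73  70  65  61  54  43]
 [ 95  95  95  96  97  94  94  93  89  80  72  61]
 [102 100 102 104 101 104 104 103 101  97  91  88]
 [104 102 104 103 103 103 103 103 104 102 103 102]]
```

Gap middle at z ≈ 0.162 and pointer at ≈ 0.165, only about 3 mm above the middle with ±10.5 mm allowed. A third foot would put the pointer about 14 mm below, so two feet is the right number. One last check of the scene before handing in.

View pics/s3.png

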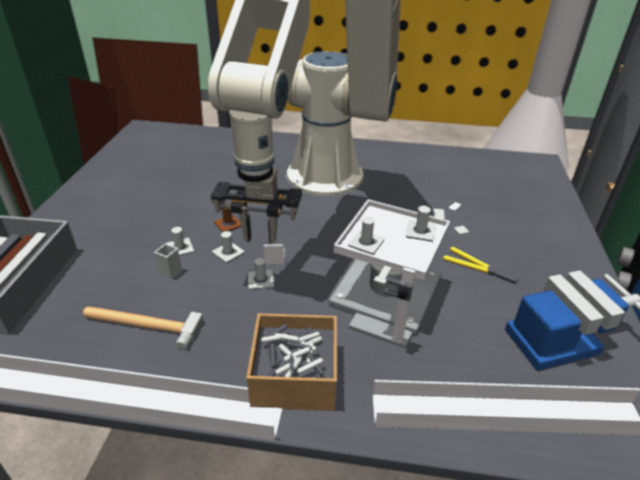

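Two feet stand upright in the pan, at (368,235) and (423,222). The other three are upright on the bench at (179,240), (228,247) and (260,274), and everything else is where it was. Handing in.

```bash
python3 -c "
from bench import manip,job
print(job.hand_in())"
```

```text
the job is handed in; nothing more can be done
None
```

I set two feet upright in the pan, which puts the pointer inside the gauge gap (measured about 3 mm above its middle, ±10.5 mm allowed); the other three feet still stand on the bench, nothing else was moved, and the job is handed in at about 14 s of the 67 s.

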